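# Stack the sample cups and run the transfer plate out to its line

## Task

Nest the loose orange cup down into the matching cup that stands on the aluminium transfer plate, and let go of it. Then, by its black lug, slide the plate (without lifting it) out over the stand's right-hand end, square to the stand, until the red line across the plate is level with that end edge of the stand, with the cups still standing nested in their ring. The plate would tip there, so finish while still holding the lug end down, with the plate flat on the stand; do not disturb the brown bottle, the black tape roll or the phone.

Things in the scene. Friction and masses are not known exactly. Their poses are not given: they have to be found in the camera images.
- stand: Blue fixed stand, 250 (its x) x 110 (its y) x 60 mm high, with a flat level top. Origin: centre of its underside on the bench, z up. Its -x end points roughly to the robot's right (world -y), and the plate is slid out over that end.
- stand_edge (a point): Middle of the top edge of the stand's -x end: 125 mm from the stand's origin along its -x, 60 mm up. Axes as the stand's.
- plate: Loose aluminium plate lying on the stand, 250 (its x) x 80 (y) x 6 mm, about 0.4 kg. Origin: centre of its underside, z up; x along the stand's x (within 0.1 rad at the start). Black lug near its +x end, red line 30 mm to +x of centre, low ring with the base cup near its -x end. With the line at the stand's edge 155 mm hang out and it tips unless held.
- plate_line (a point): Middle of the red line (3 mm wide, straight across the plate), on the plate's top face, 30 mm from the plate's centre towards +x. Axes as the plate's.
- plate_lug (a point): Top centre of the black upright lug to grip, part of the plate: 12 mm thick along the plate's x, 44 mm wide along its y, 38 mm high (top 44 mm above the plate's underside), centred 105 mm from the plate's centre towards +x, so 75 mm from the red line; 14 mm of plate remain beyond it. Axes as the plate's.
- plate_seat (a point): Centre of the low dark locating ring (inner diameter 38, outer 46, 5 mm high) on the plate's top face, 85 mm from the plate's centre towards -x.
- cup_base: Loose orange plastic stacking cup standing upright in the ring on the plate, 50 g. 52 mm high; foot 33 mm across, tapering out to 46 mm at 32 mm height, then a straight collar 56 mm in outer and 50 mm in inner diameter from 32 to 52 mm height. Origin: centre of its underside, z up.
- cup_loose: The second orange cup, same shape and weight, standing upright on the bench to the right (a tall projector fills the bench beyond y = -0.45). Grip it across the collar (56 mm). Nested, its foot is inside the base cup, its collar rests on the base cup's rim and its origin is 20 mm above the base cup's (about 2 mm of play all round). Origin: centre of its underside, z up.
- bottle: Brown glass bottle with black cap, at the front of the bench, 46 mm across, 85 mm high, a bystander on the bench; origin at the centre of its underside.
- tape: Roll of black tape lying flat, 62 x 60 x 19 mm, a bystander; origin at the centre of its underside.
- key_phone: Small black key phone lying flat, 47 x 113 x 15 mm, a bystander; origin at the centre of its underside.
Things that resemble listed ones, but are neither listed nor needed, are in the scene too. Leave any green or turquoise look-alike of the cup_loose alone. Leave any yellow look-alike of the cup_base alone.

How it is judged:
On the way:
1. the loose cup is nested in the base cup on the plate and let go, with the plate not yet slid out (horizontal distance between cup_loose and cup_base below 0.004 m and z of cup_loose in the frame of cup_base between 0.017 and 0.0235 m and angle between the z axis of cup_loose and the z axis of cup_base, either way round below 0.1 rad and horizontal distance between cup_base and plate_seat below 0.007 m and angle between cup_base's own z axis and vertical below 0.1 rad and contact force between the fingers and cup_loose below 0.05 N and contact force between the fingers and cup_base below 0.05 N and x of plate_line in the frame of stand_edge above 0.1 m), for 0.2 s.
At the end, for the whole second after the job is handed in: Red line level with the stand's end edge within 5 mm; plate still, flat (0.03 rad), square (0.09 rad), within 25 mm of the stand's middle, held by the gripper with over 1 N. Cups nested upright (17 to 23.5 mm apart, 4 mm concentric), untouched, within 7 mm of the ring's centre (horizontal distance between cup_loose and cup_base below 0.004 m and z of cup_loose in the frame of cup_base between 0.017 and 0.0235 m and angle between the z axis of cup_loose and the z axis of cup_base, either way round below 0.1 rad and horizontal distance between cup_base and plate_seat below 0.007 m and angle between cup_base's own z axis and vertical below 0.1 rad and contact force between the fingers and cup_loose below 0.05 N and contact force between the fingers and cup_base below 0.05 N and x of plate_line in the frame of stand_edge between -0.005 and 0.005 m and y of plate_line in the frame of stand_edge between -0.025 and 0.025 m and z of plate_line in the frame of stand_edge between 0.003 and 0.0085 m and angle between plate's own z axis and vertical below 0.03 rad and angle between the x axis of plate and the x axis of stand, either way round below 0.09 rad and contact force between the fingers and plate above 1 N and linear speed of plate below 0.01 m/s); the arm keeps its last pose, push and grip.
It fails at once if the plate tips (angle between plate's own z axis and vertical above 0.12 rad).
It fails at once if the plate is lifted off the stand (z of plate in the frame of stand_edge above 0.015 m).
It fails at once if the brown bottle is disturbed (distance of bottle from where it was at the start of the episode above 0.02 m or angle between bottle's own z axis and vertical above 0.3 rad).
It fails at once if the tape roll is disturbed (distance of tape from where it was at the start of the episode above 0.02 m or angle between tape's own z axis and vertical above 0.3 rad).
It fails at once if the phone is disturbed (distance of key_phone from where it was at the start of the episode above 0.02 m or angle between key_phone's own z axis and vertical above 0.3 rad).
It also fails if it takes over 59 s, if anything falls off the work surface, if the arm or the gripper's body presses on something with over 40 N, if the wrist force passes 120 N, or if a joint passes its speed limit or range.

## Robot

A 7-joint arm with a two-finger parallel gripper is mounted at the origin on a cart in front of the work surface, level with it; the furniture and walls round the work are solid. World frame = base frame: x ahead of the robot, y to its left, z up, the work surface at z = 0. Lengths are in m, angles in rad, forces in N, time in s.
With the tool pointing down it reaches from about 0.4 to 0.875 m from the base axis. Payload 6.5 kg.
Tool frame: the origin (TCP) lies midway between the tips of the shut fingers; the grasp point (between the pads) lies 19 mm behind it; z points along the fingers, y is the line along which they close (so a half turn about z gives the same grasp; the last joint's range is limited). The gripper opens to 85 mm and grips with 20 to 120 N. Pads are 22 mm wide; open, the fingers measure 114 mm over their backs; the gripper's body (76 mm by 85 mm) begins 54 mm behind the grasp point. The pads swing forward as they close: fully open they stand 13 mm farther back than shut.
Start: joints at [-1.366, 0.536, -0.004, 1.538, 0.003, 1.067, -0.071], TCP at [0.174, 0.626, 0.231] pointing down, gripper open.
Joint ranges: [-2.7, 2.7], [-0.37, 2.16], [-1.27, 1.26], [0.24, 2.4], [-1.31, 4.45], [0.19, 1.91], [-2.76, 2.76]. Speed limits (rad/s): [2.39, 2.39, 3.14, 3.14, 3.14, 3.14, 3.14].

## Interface

Orientations are given as a unit quaternion [x, y, z, w].
In Python, from workcell import arm gives the robot as it stands.
- The arm moves only by the shell command python3 -m inch 'ROWS' [FORCE]. ROWS is JSON, a list of rows, each a list of 3 entries, a list of its own where there are three numbers: the shift along the tool's x, y, z in mm, then the turn, a rotation vector about the tool's x, y, z in rad, then the opening, from 0 (shut) to 1 (fully open). A call has exactly 8 rows; each row is the pose to reach, as a shift and turn from the pose commanded when the call began, along the tool's axes at that moment; what a row does not reach only later rows make up. A row lasts 1/12 s, in which the tool goes at most 41.7 mm and 7.16 degrees, less where a joint would pass 70% of its speed; a pose out of reach is approached as far as the arm can. A call with a gripper value outside its range is refused whole. The fingers move at their own pace and stop on an object; FORCE is the grip in N (left out, the last holds). Time passes only in rows, so rows that repeat a pose let the fingers close, or fill a call up. It gives the time, the measured TCP pose, the force, the opening and the grip force at its end, in the units of the state.
- arm.get_obs(): the state, without advancing time (a new reading comes with each control period).
- arm.grab_frame(name): name is "side" or "top" or "wrist"; returns (picture, depth): 480x640x3 uint8, red, green, blue; 480x640 float32, m along the optical axis (not along the pixel's ray), 0 where there is no reading.
- arm.camera_model(name): a dict with "fx", "fy", "cx", "cy" (pixels), "k1" (the pictures are not rectified: a ray, as slopes to the right and down, at radius r is drawn at 1 + k1 r^2 times it, then the intrinsics apply), "rvec" (rotation vector, rad) and "tvec" (3), from world to camera coordinates, as OpenCV has them; the wrist camera has in their place "tool_from_camera" (4x4, takes a point from camera to tool coordinates, whose origin is the TCP and whose axes are the flange's). Camera axes: x right, y down, z forward; pixel columns grow to the right and rows downward; lengths in m; the calibration is good to about 2 mm. A picture is of the moment at which its call begins: read the wrist's pose just before it. camera_model takes no time and is no camera call.
- arm.job_done(): hands the job in; it is judged then, once.
The state is a dict: "t": time; "qpos": joint angles; "joint_velocities": joint speeds; "joint_efforts": joint torques, N m; "position": TCP position; "eef_rot": TCP orientation; "ft_force": force on the tool from outside, world axes, zero at the start; "torque": the same for the moment, N m; "width": finger opening in m; "grip_force": force on a finger pad.
Only numpy, scipy, OpenCV 4.12 (cv2) and the standard library are available. Lean on these libraries where they do the work, as an engineer would, in place of code of your own. Each camera call takes 0.05 s, during which the arm holds its last target. There are 200 camera calls.

## Working session

There is one attempt and no reset: what is moved stays moved. The work goes in short steps, Python scripts to look and compute and a shell command to move; the robot and the scene stay as the last step left them, time stands still between calls to the robot, and variables do not carry over. Pictures are saved under pics/ and viewed, at most 10 in all, crops included, and the job is handed in when it is done.

```bash
ls; mkdir -p pics; cat > h.py <<'E'
import numpy as np, cv2
from workcell import arm
from scipy.spatial.transform import Rotation as R
def ext(name,obs=None):
    m=arm.camera_model(name)
    if name=="wrist":
        T=np.eye(4);T[:3,:3]=R.from_quat(obs["eef_rot"]).as_matrix();T[:3,3]=obs["position"]
        W=T@np.array(m["tool_from_camera"]); return m,W[:3,:3],W[:3,3]
    Rm=R.from_rotvec(np.ravel(m["rvec"])).as_matrix(); return m,Rm.T,-Rm.T@np.ravel(m["tvec"])
def rays(cam,uv):
    m,Rw,c=cam
    K=np.array([[m["fx"],0,m["cx"]],[0,m["fy"],m["cy"]],[0,0,1.]])
    p=cv2.undistortPoints(np.float64(uv).reshape(-1,1,2),K,np.array([m["k1"],0,0,0.])).reshape(-1,2)
    return c,np.c_[p,np.ones(len(p))]@Rw.T
def onplane(cam,uv,z):
    c,d=rays(cam,uv); return c+d*((z-c[2])/d[:,2])[:,None]
def bydepth(cam,uv,dep):
    c,d=rays(cam,uv); return c+d*np.array([dep[int(v),int(u)] for u,v in uv])[:,None]
def shot(name,tag):
    o=arm.get_obs(); im,d=arm.grab_frame(name)
    cv2.imwrite(f"pics/{tag}.png",im[:,:,::-1]); np.savez(f"{tag}.npz",im=im,d=d,pos=o["position"],rot=o["eef_rot"])
def load(name,tag):
    z=np.load(f"{tag}.npz"); return z["im"],z["d"],ext(name,dict(position=z["pos"],eef_rot=z["rot"]))
E
python3 - <<'E'
from h import *
print(arm.get_obs())
for n in("side","top","wrist"):
    shot(n,n+"0"); print(n,ext(n,arm.get_obs())[1:], arm.camera_model(n)["fx"])
E
```

```text
pics
{'t': 0.0, 'qpos': array([-1.3661993 ,  0.53715199, -0.00440946,  1.53885201,  0.00261419,
        1.06729752, -0.07118965]), 'joint_velocities': array([-0.00020027, -0.00069751, -0.00078588,  0.00132293,  0.00057944,
        0.0010861 ,  0.00088651]), 'joint_efforts': array([ 9.02997272e-05, -5.83414221e+01,  1.04860693e+00, -2.59104484e+01,
        1.23039162e-02,  9.69655928e-03, -6.12582411e-06]), 'position': array([0.17374755, 0.62570627, 0.23043079]), 'eef_rot': array([ 1.34953413e-01,  9.90851579e-01, -8.50845046e-04, -3.89787247e-05]), 'ft_force': array([ 0.27811996, -0.31695157, -0.14289117]), 'torque': array([ 0.00143579,  0.02464539, -0.00454931]), 'grip_force': 0.0, 'width': 0.08538196845878035}
side (array([[-0.9982461 , -0.04462161,  0.03890555],
       [-0.05856192,  0.64800806, -0.75937873],
       [ 0.00867359, -0.76032524, -0.64948464]]), array([0.46955552, 0.65071097, 0.65152179])) 451.082679954842
top (array([[-0.0068407 , -0.983559  ,  0.18045746],
       [-0.99994646,  0.00532695, -0.00887169],
       [ 0.00776454, -0.18050849, -0.98354278]]), array([ 0.29039434, -0.01288931,  1.32646096])) 514.140230635929
wrist (array([[ 0.26669528,  0.92284989,  0.27788795],
       [ 0.96377968, -0.25490989, -0.07841983],
       [-0.00153335,  0.28873696, -0.95740724]]), array([0.10285072, 0.6450864 , 0.37308386])) 340.8417432922502
```

View pics/top0.png

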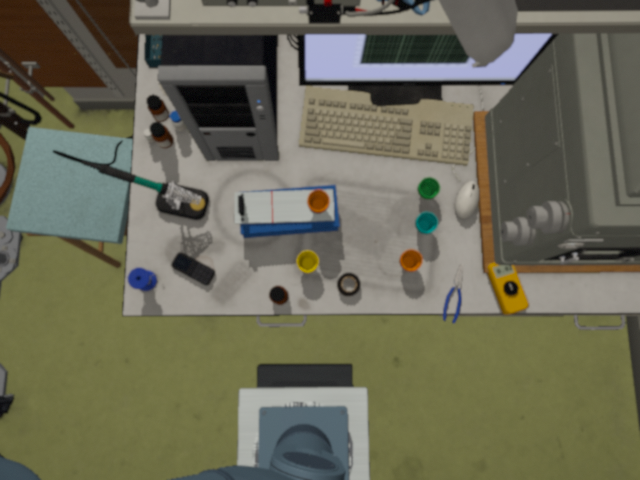

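View pics/side0.png

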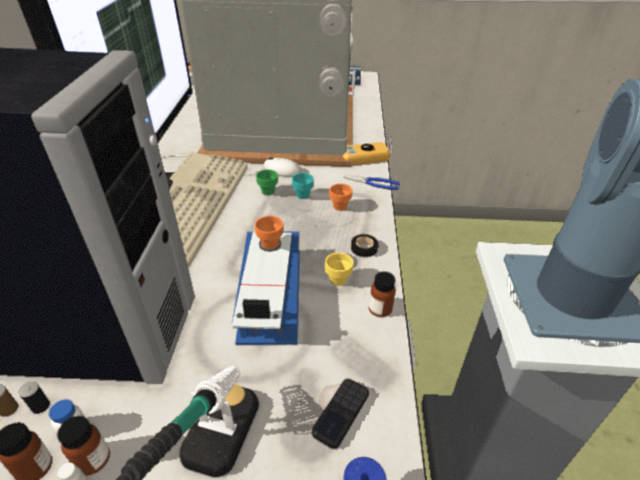

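The top view shows an orange cup on the bench at (411,261), one on the plate at (318,201), yellow at (307,262), turquoise at (427,223) and green at (429,188). Only (411,261) is both orange and on the bench to the right, so it is cup_loose; (318,201) stands in the ring, so it is cup_base. The lug is at (241,207) and the red line at x≈272.

```bash
cat > m.py <<'E'
from h import *
def blobs(im,lo,hi,amin=15):
    h=cv2.cvtColor(im,cv2.COLOR_RGB2HSV); m=cv2.inRange(h,lo,hi)
    n,l,s,c=cv2.connectedComponentsWithStats(m)
    return [(l==i,s[i],c[i]) for i in range(1,n) if s[i][4]>=amin]
def cloud(cam,mask,d):
    v,u=np.nonzero(mask&(d>0)); uv=np.c_[u,v].astype(float); return bydepth(cam,uv,d)
E
python3 - <<'E'
from m import *
for n in("top","side"):
    im,d,cam=load(n,n+"0")
    for nm,lo,hi in(("orange",(5,170,120),(16,255,255)),("red",(0,120,100),(4,255,255)),("blue",(100,150,60),(118,255,255))):
        for m,s,c in blobs(im,lo,hi,40 if nm!="red" else 10):
            P=cloud(cam,m,d)
            if len(P)<5: continue
            if not(.2<P[:,0].mean()<.9 and abs(P[:,1].mean())<.5): continue
            print(n,nm,s,c.round(1),"z",np.percentile(P[:,2],[2,50,98]).round(4),"mean",P.mean(0).round(4))
            if nm=="orange":
                t=P[P[:,2]>np.percentile(P[:,2],98)-.012]; (cc,r)=cv2.minEnclosingCircle(t[:,:2].astype(np.float32)); print("   rim circ",np.round(cc,4),round(r,4))
im=cv2.imread("pics/top0.png"); a=cv2.resize(im[170:300,225:445],None,fx=3.5,fy=3.5,interpolation=cv2.INTER_CUBIC); cv2.imwrite("pics/crop1.png",a); print(a.shape)
E
```

```text
top orange [308 190  21  22 195] [319.1 203.2] z [0.065  0.0905 0.121 ] mean [ 0.6021 -0.0418  0.0893]
   rim circ [ 0.6017 -0.0396] 0.0269
top orange [400 250  22  21 246] [410.4 260.6] z [0.0003 0.0323 0.0544] mean [ 0.4658 -0.2746  0.0272]
   rim circ [ 0.4647 -0.2712] 0.027
top red [324   0   7   2  12] [326.7   0.4] z [0.6405 0.6421 0.6448] mean [ 0.7698 -0.0427  0.6422]
top red [356   8   6   3  12] [358.1   9.4] z [0.6101 0.6114 0.6142] mean [ 0.7758 -0.0921  0.6117]
top blue [171 112   9  10  62] [174.7 116.5] z [0.0552 0.0614 0.0661] mean [0.8429 0.3314 0.0612]
top blue [242 206  97  31 945] [288.2 227.8] z [0.0074 0.0594 0.0659] mean [0.5484 0.0357 0.0485]
top blue [129 269  27  21 384] [141.2 279.1] z [0.0045 0.0648 0.071 ] mean [0.42   0.3986 0.0529]
side orange [330 185  21  25 390] [340.  195.6] z [0.0086 0.0384 0.0532] mean [ 0.4653 -0.268   0.0361]
   rim circ [ 0.464  -0.2709] 0.0293
side orange [256 217  26  31 633] [268.9 230.8] z [0.0735 0.1037 0.1188] mean [ 0.602  -0.0368  0.1019]
   rim circ [ 0.6014 -0.0381] 0.0284
side orange [372 285  14  12  79] [376.9 292.5] z [0.0517 0.0597 0.0635] mean [0.3918 0.0754 0.0592]
   rim circ [0.388  0.0706] 0.015
side orange [ 63 448  13   7  58] [ 68.5 451.3] z [0.0596 0.0625 0.0641] mean [0.8038 0.3891 0.0623]
   rim circ [0.8039 0.3879] 0.0094
side blue [367 179  32  10  91] [383.2 183.1] z [0.0044 0.0076 0.0114] mean [ 0.3524 -0.3766  0.0079]
side blue [243 233   8  34  58] [246.5 246.2] z [0.0587 0.0606 0.0622] mean [ 0.6499 -0.0362  0.0605]
side blue [ 237  233   61  111 1617] [280.  309.5] z [0.0074 0.0592 0.0625] mean [0.5649 0.1065 0.039 ]
side blue [ 50 401  24  21 380] [ 61.8 411. ] z [0.0529 0.0604 0.0624] mean [0.8418 0.3336 0.0597]
side blue [345 458  40  22 678] [364.  470.2] z [0.0521 0.0657 0.0678] mean [0.4217 0.3927 0.065 ]
(455, 770, 3)
```

View pics/crop1.png

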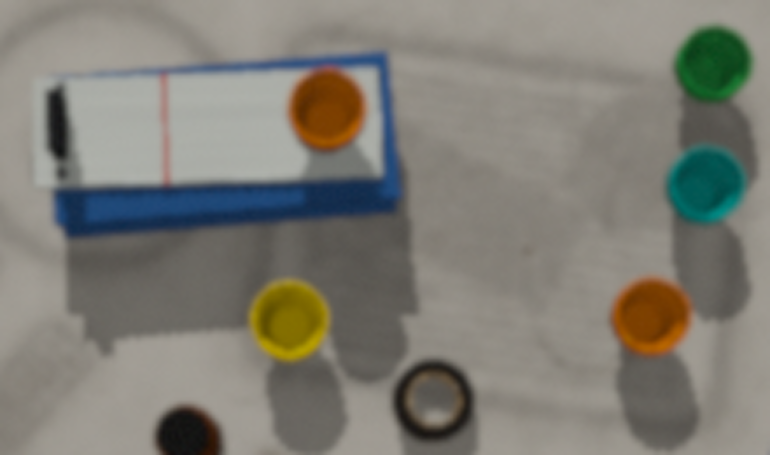

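The crop confirms it: of the orange cups, the one at crop (650,316) stands free on the bench beside turquoise and green ones (both excluded), and the other at (327,108) stands on the plate. Next I move to a viewing pose above the plate.

```bash
cat > go.py <<'E'
import sys
from h import *
# usage: go.py x y z [closing-dir angle deg of tool y in world]; prints shift mm, rot z (tool)
def go(p,ang=None):
    o=arm.get_obs(); Rm=R.from_quat(o["eef_rot"]).as_matrix()
    s=Rm.T@(np.array(p)-o["position"])*1e3
    Y=np.array([np.cos(np.radians(ang)),np.sin(np.radians(ang)),0]) if ang is not None else Rm[:,1]
    Z=np.array([0,0,-1.]); X=np.cross(Y,Z); T=np.c_[X,Y,Z]
    X/=np.linalg.norm(X); T=np.c_[X,np.cross(Z,X),Z]
    print("t",round(o["t"],2),"pos",o["position"].round(4),"shift",s.round(1),"rot",R.from_matrix(Rm.T@T).as_rotvec().round(4),"F",o["ft_force"].round(1),"w",round(o["width"],4),"g",round(o["grip_force"],1))
if __name__=="__main__":
    a=[float(x) for x in sys.argv[1:]]; go(a[:3],a[3] if len(a)>3 else None)
E
python3 go.py 0.48 -0.05 0.30 90
```

```text
t 0.15 pos [0.1737 0.6258 0.2306] shift [-475.9 -569.4  -68.6] rot [-1.300e-03 -1.000e-04 -2.707e-01] F [-1.3 -0.5  0.7] w 0.0854 g 0.0
```

```bash
python3 -m inch '[[[-25,-31,-4],[0,0,-0.05],1],[[-52,-62,-8],[0,0,-0.1],1],[[-78,-93,-11],[0,0,-0.15],1],[[-104,-125,-15],[0,0,-0.2],1],[[-131,-156,-19],[0,0,-0.25],1],[[-157,-187,-23],[0,0,-0.271],1],[[-183,-219,-26],[0,0,-0.271],1],[[-209,-250,-30],[0,0,-0.271],1]]'; python3 go.py 0.48 -0.05 0.30 90
```

```text
t: 0.82
position: [0.3087, 0.3273, 0.2613]
eef_rot: [-0.0, 1.0, -0.0, -0.0]
ft_force: [1.1, 0.5, -0.0]
width: 0.0856
grip_force: 0.0
t 0.82 pos [0.3087 0.3273 0.2613] shift [-171.2 -377.3  -38.7] rot [-0.0002 -0.0002  0.0002] F [ 1.1  0.5 -0. ] w 0.0856 g 0.0
```

```bash
python3 -m inch '[[[-16,-34,-4],[0,0,0],1],[[-32,-68,-8],[0,0,0],1],[[-48,-103,-11],[0,0,0],1],[[-64,-138,-14],[0,0,0],1],[[-80,-173,-18],[0,0,0],1],[[-96,-208,-22],[0,0,0],1],[[-112,-243,-25],[0,0,0],1],[[-128,-278,-29],[0,0,0],1]]' >/dev/null; python3 -m inch '[[[-16,-34,-4],[0,0,0],1],[[-30,-68,-8],[0,0,0],1],[[-43,-99,-10],[0,0,0],1],[[-43,-99,-10],[0,0,0],1],[[-43,-99,-10],[0,0,0],1],[[-43,-99,-10],[0,0,0],1],[[-43,-99,-10],[0,0,0],1],[[-43,-99,-10],[0,0,0],1]]'; python3 -c "
from h import *
shot('wrist','w1')"
```

```text
t: 2.15
position: [0.4791, -0.046, 0.3001]
eef_rot: [-0.001, 1.0, 0.0, -0.0]
ft_force: [0.6, 0.4, -0.4]
width: 0.0857
grip_force: 0.0
```

View pics/w1.png

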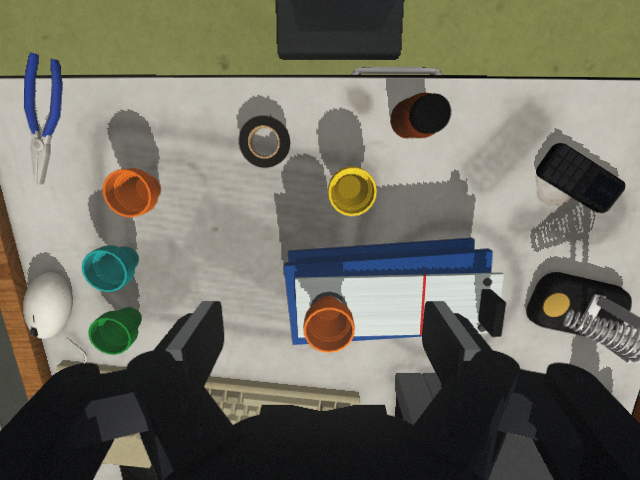

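Wrist view: loose cup at (131,191), base cup at (329,324), red line near column 423, lug at (492,312), and the stand's end edge at (288,262)–(295,345).

```bash
cat > meas.py <<'E'
from m import *
def cup(im,d,cam,box):
    for m,s,c in blobs(im,(5,150,80),(16,255,255),100):
        if not(box[0]<c[0]<box[2] and box[1]<c[1]<box[3]): continue
        P=cloud(cam,m,d); zt=np.percentile(P[:,2],97)
        t=P[P[:,2]>zt-.006]; A=np.c_[2*t[:,:2],np.ones(len(t))]
        x=np.linalg.lstsq(A,(t[:,:2]**2).sum(1),rcond=None)[0]
        (cc,r)=cv2.minEnclosingCircle(t[:,:2].astype(np.float32))
        # silhouette rim: ellipse of whole mask hull onto rim plane
        print(" cup px",c.round(0),"ztop",zt.round(4),"lsq c",x[:2].round(4),"r",np.sqrt(x[2]+x[0]**2+x[1]**2).round(4),"mec",np.round(cc,4),round(r,4))
def line(im,d,cam,z=.066):
    for m,s,c in blobs(im,(0,120,90),(4,255,255),15)+blobs(im,(176,120,90),(180,255,255),15):
        P=cloud(cam,m,d)
        if not(.45<P[:,0].mean()<.75 and abs(P[:,1].mean())<.35 and s[4]>15): continue
        v,u=np.nonzero(m); Q=onplane(cam,np.c_[u,v].astype(float),z)[:,:2]
        vx,vy,x0,y0=cv2.fitLine(Q.astype(np.float32),cv2.DIST_L2,0,.01,.01).ravel()
        k=(Q-[x0,y0])@[vx,vy]; e=[np.array([x0,y0])+np.array([vx,vy])*q for q in(k.min(),k.max())]
        print(" line n",s[4],"z",np.median(P[:,2]).round(4),"ends",np.round(e,4).tolist(),"mid",np.mean(e,0).round(4),"angle of plate x deg",np.degrees(np.arctan2(vx,-vy)).round(2))
def pts(n,im,d,cam,u0,v0,u1,v1,zlo,zhi,lo,hi):
    h=cv2.inRange(cv2.cvtColor(im,cv2.COLOR_RGB2HSV),lo,hi)>0
    b=np.zeros_like(h); b[v0:v1,u0:u1]=1
    P=cloud(cam,h&b,d); P=P[(P[:,2]>zlo)&(P[:,2]<zhi)]
    r=cv2.minAreaRect(P[:,:2].astype(np.float32)); 
    print(" ",n,len(P),"z",np.median(P[:,2]).round(4),"rect c",np.round(r[0],4),"size",np.round(r[1],4),"ang",round(r[2],2),"box",cv2.boxPoints(r).round(4).tolist())
    return P
E
python3 - <<'E'
from meas import *
W=((0,0,0),(180,255,60)); B=((100,120,40),(125,255,255)); G=((0,0,150),(180,60,255)); C=((0,0,0),(180,255,255))
for n,t,bx in(("wrist","w1",[(100,160,170,230),(290,280,370,360)]),("top","top0",[(400,250,425,275),(305,190,332,215)])):
    im,d,cam=load(n,t); print(t)
    for b in bx: cup(im,d,cam,b)
    line(im,d,cam)
    box=(280,230,520,350) if n=="wrist" else (230,180,345,240)
    pts("stand+plate top",im,d,cam,*box,.054,.064,*C)
    pts("stand blue top",im,d,cam,*box,.055,.064,*B)
    pts("plate",im,d,cam,*box,.060,.073,*G)
    pts("lug",im,d,cam,*((470,275,515,345) if n=="wrist" else (232,190,250,222)),.095,.12,*W)
E
```

```text
w1
 cup px [130. 192.] ztop 0.0525 lsq c [ 0.4643 -0.272 ] r 0.0262 mec [ 0.4644 -0.2723] 0.0284
 cup px [328. 325.] ztop 0.1184 lsq c [ 0.6007 -0.0398] r 0.0262 mec [ 0.6011 -0.04  ] 0.0284
 line n 143 z 0.0661 ends [[0.5586, 0.0747], [0.6384, 0.0771]] mid [0.5985 0.0759] angle of plate x deg 91.73
  stand+plate top 4930 z 0.0598 rect c [0.5933 0.0405] size [0.1111 0.262 ] ang 4.42 box [[0.5278000235557556, 0.16689999401569366], [0.5479999780654907, -0.09440000355243683], [0.6588000059127808, -0.08579999953508377], [0.6385999917984009, 0.1754000037908554]]
  stand blue top 4427 z 0.0597 rect c [0.5937 0.0344] size [0.111  0.2479] ang 4.24 box [[0.52920001745224, 0.15389999747276306], [0.5475000143051147, -0.0934000015258789], [0.6582000255584717, -0.08510000258684158], [0.6398000121116638, 0.16210000216960907]]
  plate 6793 z 0.0658 rect c [0.593  0.0461] size [0.0995 0.2519] ang 3.46 box [[0.5357000231742859, 0.1687999963760376], [0.5508999824523926, -0.08269999921321869], [0.6502000093460083, -0.07660000026226044], [0.6349999904632568, 0.17479999363422394]]
  lug 464 z 0.1033 rect
[... 736 characters left out ...]
[0.108  0.2457] ang 4.39 box [[0.5304999947547913, 0.15369999408721924], [0.5493000149726868, -0.09130000323057175], [0.6570000052452087, -0.08299999684095383], [0.6381999850273132, 0.16200000047683716]]
  plate 2100 z 0.0668 rect c [0.602  0.0464] size [0.0803 0.2478] ang 1.98 box [[0.5576000213623047, 0.1687999963760376], [0.5662000179290771, -0.07880000025033951], [0.646399974822998, -0.07599999755620956], [0.6377999782562256, 0.17159999907016754]]
  lug 69 z 0.1047 rect c [0.5964 0.1498] size [0.0408 0.0096] ang 2.2 box [[0.5759000182151794, 0.15379999577999115], [0.576200008392334, 0.14419999718666077], [0.6169999837875366, 0.14579999446868896], [0.616599977016449, 0.15539999306201935]]
```

```bash
python3 -m inch '[[[2,-30,20],[0,0,0],1],[[4,-60,40],[0,0,0],1],[[6,-94,60],[0,0,0],1],[[8,-127,82],[0,0,0],1],[[10,-160,105],[0,0,0],1],[[12,-190,125],[0,0,0],1],[[14,-214,142],[0,0,0],1],[[15,-226,150],[0,0,0],1]]'; python3 -m inch '[[[0,0,10],[0,0,0],1],[[0,0,20],[0,0,0],1],[[0,0,20],[0,0,0],1],[[0,0,20],[0,0,0],1],[[0,0,20],[0,0,0],1],[[0,0,20],[0,0,0],1],[[0,0,20],[0,0,0],1],[[0,0,20],[0,0,0],1]]' >/dev/null; python3 - <<'E'
from meas import *
shot('wrist','w2'); im,d,cam=load('wrist','w2'); cup(im,d,cam,(0,0,640,480))
from go import go
go([.4645,-.2718,.032],90)
E
```

```text
t: 2.87
position: [0.4627, -0.2758, 0.1483]
eef_rot: [0.001, 1.0, -0.0, -0.001]
ft_force: [-0.4, 0.2, 0.4]
width: 0.0851
grip_force: 0.0
 cup px [ 72. 291.] ztop 0.0222 lsq c [ 0.5126 -0.462 ] r 0.0415 mec [ 0.5111 -0.4684] 0.0759
 cup px [323. 248.] ztop 0.0524 lsq c [ 0.4636 -0.2731] r 0.0261 mec [ 0.4641 -0.2727] 0.0282
 cup px [116. 462.] ztop 0.022 lsq c [ 0.6637 -0.4056] r 0.077 mec [ 0.5952 -0.4141] 0.1421
t 3.58 pos [ 0.4648 -0.2733  0.1307] shift [ 0.4  1.5 98.7] rot [-0.0002  0.0007  0.0006] F [ 0.3 -0.4  0.1] w 0.0854 g 0.0
```

```bash
python3 -m inch '[[[1,1,18],[0,0,0],1],[[1,1,36],[0,0,0],1],[[1,1,54],[0,0,0],1],[[1,1,70],[0,0,0],1],[[1,1,84],[0,0,0],1],[[1,1,94],[0,0,0],1],[[1,1,99],[0,0,0],1],[[1,1,99],[0,0,0],1]]' 25; python3 -m inch '[[[0,0,0],[0,0,0],0.8],[[0,0,0],[0,0,0],0.7],[[0,0,0],[0,0,0],0.6],[[0,0,0],[0,0,0],0.5],[[0,0,0],[0,0,0],0.5],[[0,0,0],[0,0,0],0.5],[[0,0,0],[0,0,0],0.5],[[0,0,0],[0,0,0],0.5]]' 25
```

```text
t: 4.25
position: [0.4631, -0.2722, 0.0306]
eef_rot: [-0.0, 1.0, 0.0, -0.001]
ft_force: [-0.8, 0.8, -0.9]
width: 0.0855
grip_force: 0.0
t: 4.92
position: [0.4643, -0.2728, 0.0324]
eef_rot: [-0.0, 1.0, -0.0, 0.001]
ft_force: [-1.1, 1.4, 6.0]
width: 0.0556
grip_force: 25.8
```

```bash
python3 -m inch '[[[0,0,-8],[0,0,0],0.5],[[0,0,-24],[0,0,0],0.5],[[0,0,-44],[0,0,0],0.5],[[0,0,-66],[0,0,0],0.5],[[0,0,-90],[0,0,0],0.5],[[0,0,-115],[0,0,0],0.5],[[0,0,-140],[0,0,0],0.5],[[0,0,-155],[0,0,0],0.5]]'; python3 go.py 0.6013 -0.0397 0.186 90
```

```text
t: 5.58
position: [0.4643, -0.2731, 0.1895]
eef_rot: [0.0, 1.0, -0.001, 0.002]
ft_force: [-0.2, 0.4, -0.4]
width: 0.0555
grip_force: 26.8
t 5.58 pos [ 0.4643 -0.2731  0.1895] shift [-137.   233.4    3.7] rot [-0.0013  0.0033 -0.0002] F [-0.2  0.4 -0.4] w 0.0555 g 26.8
```

```bash
python3 -m inch '[[[-4,7,0],[0,0,0],0.5],[[-12,20,0],[0,0,0],0.5],[[-22,38,0],[0,0,0],0.5],[[-34,58,0],[0,0,0],0.5],[[-46,78,0],[0,0,0],0.5],[[-58,98,0],[0,0,0],0.5],[[-69,118,0],[0,0,0],0.5],[[-81,138,0],[0,0,0],0.5]]'>/dev/null;  python3 -m inch '[[[-11,19,0],[0,0,0],0.5],[[-22,37,0],[0,0,0],0.5],[[-32,54,0],[0,0,0],0.5],[[-41,70,0],[0,0,0],0.5],[[-48,82,0],[0,0,0],0.5],[[-53,91,0],[0,0,0],0.5],[[-56,95,0],[0,0,0],0.5],[[-56,95,0],[0,0,0],0.5]]'; python3 - <<'E'
from meas import *
for n in('wrist','side','top'):
    t=n+'3'; shot(n,t); im,d,cam=load(n,t); print(n); cup(im,d,cam,{'wrist':(150,100,500,400),'side':(200,150,320,280),'top':(290,180,345,230)}[n])
from go import go
go([.6013,-.0397,.12],90)
E
```

```text
t: 6.92
position: [0.6007, -0.0385, 0.1861]
eef_rot: [-0.001, 1.0, 0.0, -0.0]
ft_force: [-0.3, 0.3, -1.1]
width: 0.0554
grip_force: 26.8
wrist
 cup px [323. 305.] ztop 0.2058 lsq c [ 0.6    -0.0392] r 0.0261 mec [ 0.6012 -0.0387] 0.0288
side
 cup px [272. 196.] ztop 0.2061 lsq c [ 0.6042 -0.0372] r 0.0296 mec [ 0.5904 -0.0352] 0.0347
 cup px [269. 231.] ztop 0.1189 lsq c [ 0.6014 -0.0375] r 0.026 mec [ 0.6009 -0.0379] 0.0284
top
t 7.07 pos [ 0.6    -0.0408  0.1863] shift [-1.3  1.2 66.3] rot [-0.0007 -0.0004 -0.0015] F [-0.9  0.4  0.7] w 0.055 g 26.8
```

View pics/wrist3.png

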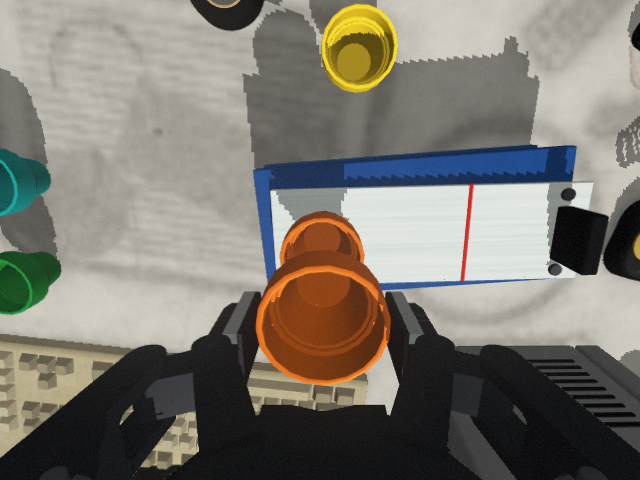

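The held cup is upright between the pads with its rim centred at (323,318), directly above the base cup whose rim shows at (322,240). Positions agree within about 1 mm, so I lower it.

```bash
python3 -m inch '[[[0,0,8],[0,0,0],0.5],[[0,0,18],[0,0,0],0.5],[[0,0,28],[0,0,0],0.5],[[0,0,36],[0,0,0],0.5],[[0,0,44],[0,0,0],0.5],[[0,0,51],[0,0,0],0.5],[[0,0,57],[0,0,0],0.5],[[0,0,60],[0,0,0],0.5]]';  python3 -m inch '[[[0,0,1],[0,0,0],0.5],[[0,0,2],[0,0,0],0.5],[[0,0,3],[0,0,0],0.5],[[0,0,4],[0,0,0],0.5],[[0,0,5],[0,0,0],0.5],[[0,0,6],[0,0,0],0.5],[[0,0,6.5],[0,0,0],0.5],[[0,0,6.5],[0,0,0],0.5]]'; python3 - <<'E'
from meas import *
for n in('wrist','side'):
    t=n+'4'; shot(n,t); im,d,cam=load(n,t); print(n); cup(im,d,cam,{'wrist':(150,100,500,400),'side':(200,150,320,280)}[n])
E
```

```text
t: 7.73
position: [0.6, -0.0394, 0.1252]
eef_rot: [-0.0, 1.0, -0.0, -0.001]
ft_force: [-0.2, 0.9, -0.3]
width: 0.055
grip_force: 26.8
t: 8.4
position: [0.6004, -0.0394, 0.1197]
eef_rot: [-0.0, 1.0, 0.0, -0.0]
ft_force: [-1.0, -0.1, -1.3]
width: 0.0551
grip_force: 26.8
wrist
 cup px [323. 314.] ztop 0.1395 lsq c [ 0.5996 -0.04  ] r 0.0261 mec [ 0.6012 -0.04  ] 0.0291
side
 cup px [271. 229.] ztop 0.1407 lsq c [ 0.6021 -0.0308] r 0.0285 mec [ 0.603  -0.0238] 0.0456
```

```bash
python3 -m inch '[[[0,0,0.5],[0,0,0],0.5],[[0,0,1],[0,0,0],0.5],[[0,0,1.5],[0,0,0],0.5],[[0,0,1.5],[0,0,0],0.5],[[0,0,1.5],[0,0,0],0.5],[[0,0,1.5],[0,0,0],0.5],[[0,0,1.5],[0,0,0],0.5],[[0,0,1.5],[0,0,0],0.5]]'
```

```text
t: 9.17
position: [0.6006, -0.0395, 0.1185]
eef_rot: [-0.0, 1.0, -0.0, 0.0]
ft_force: [-0.2, 0.6, 3.1]
width: 0.0551
grip_force: 27.0
```

```bash
python3 -m inch '[[[0,0,0],[0,0,0],0.66],[[0,0,0],[0,0,0],0.7],[[0,0,0],[0,0,0],0.75],[[0,0,0],[0,0,0],0.8],[[0,0,0],[0,0,0],0.9],[[0,0,0],[0,0,0],1],[[0,0,0],[0,0,0],1],[[0,0,0],[0,0,0],1]]'; python3 -m inch '[[[0,0,-3],[0,0,0],1],[[0,0,-8],[0,0,0],1],[[0,0,-16],[0,0,0],1],[[0,0,-28],[0,0,0],1],[[0,0,-44],[0,0,0],1],[[0,0,-64],[0,0,0],1],[[0,0,-85],[0,0,0],1],[[0,0,-100],[0,0,0],1]]'; python3 - <<'E'
from meas import *
C=((0,0,0),(180,255,255));B=((100,120,40),(125,255,255));W=((0,0,0),(180,255,60))
for n in('wrist','side'):
    t=n+'5'; shot(n,t); im,d,cam=load(n,t); print(n); cup(im,d,cam,{'wrist':(150,100,500,400),'side':(200,150,320,280)}[n]); line(im,d,cam)
    if n=='wrist': pts("lug",im,d,cam,500,150,640,330,.095,.12,*W); pts("stand",im,d,cam,200,100,640,330,.055,.064,*B)
E
```

```text
t: 9.83
position: [0.6005, -0.0394, 0.1183]
eef_rot: [-0.0, 1.0, -0.0, 0.0]
ft_force: [1.2, -0.7, -0.8]
width: 0.0852
grip_force: 0.0
t: 10.5
position: [0.6013, -0.0397, 0.2215]
eef_rot: [0.0, 1.0, 0.0, 0.002]
ft_force: [0.2, 0.8, -0.6]
width: 0.0852
grip_force: 0.0
wrist
 cup px [323. 244.] ztop 0.1384 lsq c [ 0.5999 -0.0399] r 0.0261 mec [ 0.6004 -0.0399] 0.0281
 line n 287 z 0.0661 ends [[0.5594, 0.0747], [0.6387, 0.0771]] mid [0.599  0.0759] angle of plate x deg 91.7
  lug 1085 z 0.1032 rect c [0.5964 0.1498] size [0.0438 0.0128] ang 1.26 box [[0.574400007724762, 0.15569999814033508], [0.5746999979019165, 0.1429000049829483], [0.6184999942779541, 0.14390000700950623], [0.6182000041007996, 0.156700000166893]]
  stand 8639 z 0.0598 rect c [0.5939 0.0352] size [0.1102 0.2494] ang 4.48 box [[0.52920001745224, 0.15520000457763672], [0.5486999750137329, -0.0934000015258789], [0.6585000157356262, -0.08479999750852585], [0.6391000151634216, 0.16380000114440918]]
side
 cup px [269. 226.] ztop 0.1385 lsq c [ 0.6002 -0.0378] r 0.0259 mec [ 0.5992 -0.0388] 0.029
```

View pics/wrist5.png

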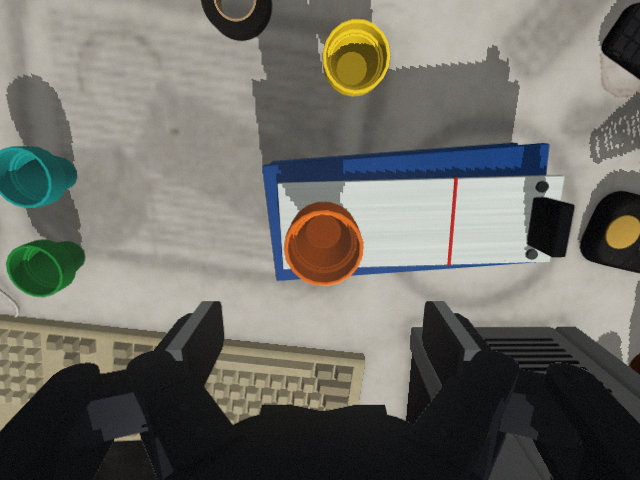

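The cups are nested (rim centre (323,243) in the picture, top at z=0.138), the fingers are clear, and the plate has not moved. Before gripping the lug I check clearance to the soldering stand.

```bash
python3 - <<'E'
from m import *
for n,t in(("wrist","w1"),("side","side0"),("top","top0")):
    im,d,cam=load(n,t); P=cloud(cam,d>0,d)
    for a in(.165,.175,.185,.195,.205,.215,.225,.24):
        s=P[(P[:,0]>.52)&(P[:,0]<.68)&(P[:,1]>a)&(P[:,1]<a+.01)&(P[:,2]<.3)]
        if len(s): print(t,a,s[:,2].max().round(3),s[s[:,2].argmax()].round(3))
from go import go
go([.5964,.15,.16],91.6)
E
```

```text
w1 0.165 0.067 [0.571 0.166 0.067]
w1 0.175 0.002 [0.535 0.18  0.002]
w1 0.185 0.002 [0.565 0.188 0.002]
w1 0.195 0.003 [0.577 0.2   0.003]
w1 0.205 0.003 [0.552 0.214 0.003]
w1 0.215 0.002 [0.558 0.219 0.002]
w1 0.225 0.003 [0.562 0.227 0.003]
w1 0.24 0.019 [0.636 0.25  0.019]
side0 0.165 0.07 [0.603 0.169 0.07 ]
side0 0.175 0.003 [0.561 0.179 0.003]
side0 0.185 0.004 [0.564 0.189 0.004]
side0 0.195 0.005 [0.664 0.195 0.005]
side0 0.205 0.004 [0.531 0.205 0.004]
side0 0.215 0.004 [0.665 0.221 0.004]
side0 0.225 0.004 [0.6   0.23  0.004]
side0 0.24 0.003 [0.54  0.248 0.003]
top0 0.165 0.072 [0.603 0.166 0.072]
top0 0.175 0.007 [0.57  0.18  0.007]
top0 0.185 0.008 [0.662 0.187 0.008]
top0 0.195 0.009 [0.528 0.204 0.009]
top0 0.205 0.01 [0.567 0.205 0.01 ]
top0 0.215 0.009 [0.567 0.221 0.009]
top0 0.225 0.008 [0.619 0.228 0.008]
top0 0.24 0.024 [0.639 0.249 0.024]
t 10.6 pos [ 0.6026 -0.0398  0.2223] shift [  6.6 189.8  62.3] rot [ 0.0001  0.0065 -0.028 ] F [ 0.1 -0.6  0.3] w 0.0854 g 0.0
```

```bash
python3 -m inch '[[[1,25,0],[0,0,0],1],[[2,55,0],[0,0,-0.01],1],[[3,85,0],[0,0,-0.02],0.8],[[4,115,5],[0,0,-0.028],0.7],[[5,145,15],[0,0,-0.028],0.6],[[5,170,30],[0,0,-0.028],0.5],[[6,185,45],[0,0,-0.028],0.5],[[6,190,60],[0,0,-0.028],0.5]]' 60; python3 -m inch '[[[0,0,2],[0,0,0],0.5],[[0,0,2],[0,0,0],0.5],[[0,0,2],[0,0,0],0.5],[[0,0,2],[0,0,0],0.5],[[0,0,2],[0,0,0],0.5],[[0,0,2],[0,0,0],0.5],[[0,0,2],[0,0,0],0.5],[[0,0,2],[0,0,0],0.5]]'>/dev/null;  python3 - <<'E'
from meas import *
W=((0,0,0),(180,255,60))
shot('wrist','w6'); im,d,cam=load('wrist','w6'); pts("lug",im,d,cam,240,100,420,400,.095,.108,*W)
from go import go
go([.5964,.15,.0735],91.6)
E
```

```text
t: 11.27
position: [0.5935, 0.155, 0.1573]
eef_rot: [-0.017, 1.0, 0.001, -0.0]
ft_force: [-0.1, -0.3, 0.1]
width: 0.0429
grip_force: 0.0
  lug 1247 z 0.1036 rect c [0.5964 0.1508] size [0.0434 0.0111] ang 1.94 box [[0.5745999813079834, 0.15559999644756317], [0.5748999714851379, 0.1446000039577484], [0.6183000206947327, 0.1459999978542328], [0.617900013923645, 0.15710000693798065]]
t 11.98 pos [0.5945 0.1505 0.1565] shift [-1.8 -0.5 83. ] rot [0.0001 0.0003 0.0001] F [ 0.1 -0.3 -0.2] w 0.0426 g 0.0
```

```bash
python3 -m inch '[[[-1,0,15],[0,0,0],0.5],[[-1,0,30],[0,0,0],0.5],[[-1,0,45],[0,0,0],0.5],[[-1,0,58],[0,0,0],0.5],[[-1,0,70],[0,0,0],0.5],[[-1,0,78],[0,0,0],0.5],[[-1,0,82],[0,0,0],0.5],[[-1,0,82],[0,0,0],0.5]]' 60; python3 -m inch '[[[0,0,0],[0,0,0],0.4],[[0,0,0],[0,0,0],0.3],[[0,0,0],[0,0,0],0.2],[[0,0,0],[0,0,0],0.1],[[0,0,0],[0,0,0],0],[[0,0,0],[0,0,0],0],[[0,0,0],[0,0,0],0],[[0,0,0],[0,0,0],0]]' 60; python3 go.py .5964 .15 .0735 91.6
```

```text
t: 12.65
position: [0.595, 0.1504, 0.0734]
eef_rot: [-0.014, 1.0, -0.0, -0.001]
ft_force: [0.9, -0.1, -0.1]
width: 0.0428
grip_force: 0.0
t: 13.32
position: [0.596, 0.1509, 0.0751]
eef_rot: [-0.014, 1.0, 0.0, 0.001]
ft_force: [-0.4, -0.5, 5.7]
width: 0.0104
grip_force: 59.4
t 13.32 pos [0.596  0.1509 0.0751] shift [-0.3 -0.9  1.6] rot [0.0006 0.0013 0.0004] F [-0.4 -0.5  5.7] w 0.0104 g 59.4
```

```bash
python3 -m inch '[[[0,-1,0],[0,0,0],0],[[0,-3,0],[0,0,-0.001],0],[[0,-6,0],[0,0,-0.002],0],[[0,-10,0],[0,0,-0.003],0],[[0.3,-15,0],[0,0,-0.005],0],[[0.4,-20,0],[0,0,-0.006],0],[[0.5,-25,0],[0,0,-0.008],0],[[0.6,-29,0],[0,0,-0.009],0]]'; python3 - <<'E'
from meas import *
shot('side','s7'); im,d,cam=load('side','s7'); cup(im,d,cam,(200,120,340,300))
shot('wrist','w7'); im,d,cam=load('wrist','w7'); cup(im,d,cam,(0,0,640,480)); line(im,d,cam)
from go import go
go([.5977,-.0149,.0751],94.3)
E
```

```text
t: 13.98
position: [0.5963, 0.1244, 0.0751]
eef_rot: [-0.02, 1.0, 0.002, 0.001]
ft_force: [0.1, 6.2, 4.7]
width: 0.0112
grip_force: 59.4
 cup px [279. 216.] ztop 0.2409 lsq c [0.5569 0.122 ] r 0.0027 mec [0.5585 0.1223] 0.0038
 line n 792 z 0.0662 ends [[0.5597, 0.046], [0.6346, 0.0489]] mid [0.5971 0.0475] angle of plate x deg 92.24
t 14.08 pos [0.5964 0.1231 0.0752] shift [   4.  -138.    -0.2] rot [ 0.0021  0.0019 -0.0369] F [-1.   3.4  4.9] w 0.011 g 59.6
```

```bash
python3 -m inch '[[[0,-4,0],[0,0,-0.001],0],[[0.3,-9,0],[0,0,-0.003],0],[[0.4,-14,0],[0,0,-0.004],0],[[0.6,-20,0],[0,0,-0.006],0],[[0.7,-26,0],[0,0,-0.007],0],[[0.9,-32,0],[0,0,-0.009],0],[[1.1,-37,0],[0,0,-0.01],0],[[1.2,-42,0],[0,0,-0.011],0]]'; python3 -m inch '[[[0,-5,0],[0,0,-0.001],0],[[0.3,-10,0],[0,0,-0.003],0],[[0.4,-15,0],[0,0,-0.004],0],[[0.6,-21,0],[0,0,-0.006],0],[[0.7,-27,0],[0,0,-0.007],0],[[0.9,-32,0],[0,0,-0.009],0],[[1,-36,0],[0,0,-0.011],0],[[1.1,-39,0],[0,0,-0.011],0]]'; python3 - <<'E'
from meas import *
shot('wrist','w8'); im,d,cam=load('wrist','w8'); cup(im,d,cam,(0,0,640,480)); line(im,d,cam)
shot('top','t8'); im,d,cam=load('top','t8'); cup(im,d,cam,(0,0,640,480)); 
from go import go
go([.5977,-.0149,.0751],94.3)
E
```

```text
t: 14.75
position: [0.5968, 0.0826, 0.0751]
eef_rot: [-0.025, 1.0, 0.002, 0.001]
ft_force: [0.1, 6.2, 6.3]
width: 0.0109
grip_force: 59.6
t: 15.42
position: [0.5977, 0.0434, 0.0752]
eef_rot: [-0.031, 1.0, 0.002, 0.001]
ft_force: [-0.5, 7.8, 6.1]
width: 0.0111
grip_force: 59.7
 line n 793 z 0.0662 ends [[0.5627, -0.0345], [0.6381, -0.0299]] mid [ 0.6004 -0.0322] angle of plate x deg 93.49
 cup px [483. 189.] ztop 0.0262 lsq c [ 0.6616 -0.4467] r 0.1232 mec [ 0.6529 -0.479 ] 0.2147
 cup px [363. 196.] ztop 0.1395 lsq c [ 0.6088 -0.1474] r 0.0256 mec [ 0.6082 -0.1474] 0.0272
 cup px [594. 268.] ztop 0.026 lsq c [ 0.4776 -0.7309] r 0.0783 mec [ 0.4437 -0.7265] 0.1304
t 15.52 pos [0.5977 0.0425 0.0752] shift [  3.5 -57.3  -0.1] rot [ 0.0023  0.002  -0.0146] F [0.3 5.4 6.6] w 0.011 g 59.7
```

View pics/w8.png

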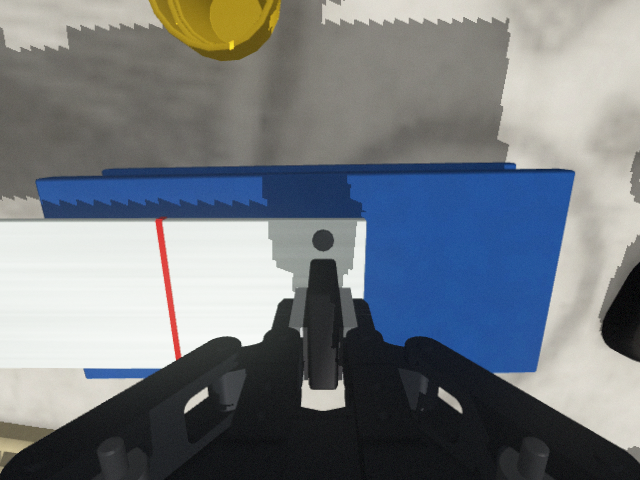

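The plate is flat in the grip, red line at columns 158–178 and the stand's end at columns 38–85. Continuing the slide.

```bash
python3 -m inch '[[[0.2,-4,0],[0,0,-0.001],0],[[0.5,-10,0],[0,0,-0.003],0],[[0.8,-16,0],[0,0,-0.005],0],[[1.2,-23,0],[0,0,-0.007],0],[[1.5,-30,0],[0,0,-0.009],0],[[1.8,-36,0],[0,0,-0.011],0],[[2,-41,0],[0,0,-0.012],0],[[2.2,-44,0],[0,0,-0.013],0]]'; python3 - <<'E'
from meas import *
B=((100,120,40),(125,255,255))
shot('wrist','w9'); im,d,cam=load('wrist','w9'); line(im,d,cam); P=pts('stand',im,d,cam,0,0,640,480,.055,.064,*B)
shot('side','s9'); im,d,cam=load('side','s9'); cup(im,d,cam,(150,100,340,300)); line(im,d,cam)
from go import go
go([.5977,-.0149,.0751],94.3)
E
```

```text
t: 16.18
position: [0.5982, -0.0009, 0.0752]
eef_rot: [-0.037, 0.999, 0.002, 0.001]
ft_force: [-0.3, 8.5, 7.1]
width: 0.0108
grip_force: 59.9
 line n 791 z 0.0662 ends [[0.5642, -0.0792], [0.6389, -0.0737]] mid [ 0.6016 -0.0764] angle of plate x deg 94.21
  stand 57789 z 0.0598 rect c [0.594 0.035] size [0.1103 0.2499] ang 4.43 box [[0.5293999910354614, 0.15530000627040863], [0.5486999750137329, -0.09390000253915787], [0.6585999727249146, -0.08540000021457672], [0.6392999887466431, 0.16380000114440918]]
t 16.28 pos [ 0.5982 -0.0015  0.0752] shift [  1.5 -13.3   0. ] rot [ 0.0023  0.0021 -0.0016] F [0.4 5.6 7.1] w 0.0112 g 59.7
```

```bash
python3 -m inch '[[[0.2,-3,0],[0,0,-0.001],0],[[0.4,-6,0],[0,0,-0.002],0],[[0.5,-9,0],[0,0,-0.003],0],[[0.5,-11.5,0],[0,0,-0.003],0],[[0.5,-13,0],[0,0,-0.003],0],[[0.5,-13.5,0],[0,0,-0.003],0],[[0.5,-13.5,0],[0,0,-0.003],0],[[0.5,-13.5,0],[0,0,-0.003],0]]'; cat > fin.py <<'E'
from meas import *
from go import go
B=((100,120,40),(125,255,255))
shot('wrist','w10'); im,d,cam=load('wrist','w10'); line(im,d,cam); pts('stand',im,d,cam,0,0,640,480,.055,.064,*B)
shot('side','s10'); im,d,cam=load('side','s10'); cup(im,d,cam,(150,60,340,300)); line(im,d,cam)
shot('top','t10'); im,d,cam=load('top','t10'); cup(im,d,cam,(300,150,420,250)); pts('plate',im,d,cam,230,180,420,240,.060,.073,(0,0,150),(180,60,255))
go([.5977,-.0149,.0751],94.3)
s=cv2.imread('pics/s10.png')[120:320,170:420]; cv2.imwrite('pics/s10c.png',cv2.resize(s,None,fx=3,fy=3,interpolation=cv2.INTER_CUBIC))
E
python3 fin.py
```

```text
t: 16.95
position: [0.5988, -0.0135, 0.0753]
eef_rot: [-0.039, 0.999, 0.002, 0.001]
ft_force: [-0.3, 8.5, 8.5]
width: 0.0113
grip_force: 59.9
 line n 796 z 0.0662 ends [[0.5646, -0.0918], [0.6398, -0.0861]] mid [ 0.6022 -0.089 ] angle of plate x deg 94.35
  stand 57619 z 0.0598 rect c [0.5941 0.0347] size [0.1107 0.25  ] ang 4.29 box [[0.5296000242233276, 0.15530000627040863], [0.54830002784729, -0.0940999984741211], [0.6586999893188477, -0.08579999953508377], [0.6399000287055969, 0.16349999606609344]]
 cup px [386. 195.] ztop 0.1396 lsq c [ 0.6129 -0.203 ] r 0.0254 mec [ 0.6124 -0.2029] 0.027
  plate 1541 z 0.0667 rect c [ 0.608 -0.047] size [0.0853 0.3924] ang 2.12 box [[0.5582000017166138, 0.14749999344348907], [0.572700023651123, -0.24459999799728394], [0.6578999757766724, -0.24150000512599945], [0.6434000134468079, 0.15070000290870667]]
t 17.1 pos [ 0.5988 -0.0135  0.0753] shift [ 1.2 -1.3  0.2] rot [0.0036 0.002  0.0025] F [-0.8  7.9  8.5] w 0.0112 g 60.0
```

View pics/s10c.png

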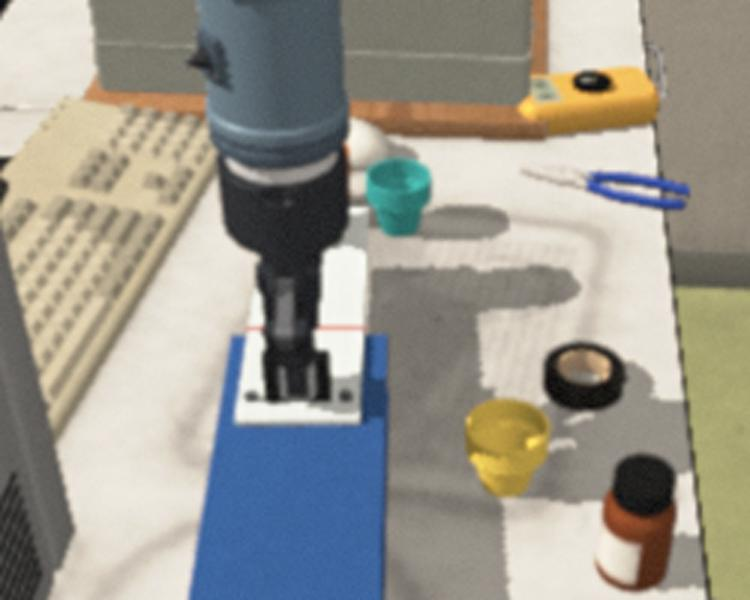

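Side view: the line at crop row 328 sits at the stand's end (row 337, 6 mm lower), and the bottle, tape and yellow cup are undisturbed. A 1 mm trim remains, then I let it settle.

```bash
python3 -m inch '[[[0,-0.5,0],[0,0,0],0],[[0,-1,0],[0,0,0],0],[[0,-1,0],[0,0,0],0],[[0,-1,0],[0,0,0],0],[[0,-1,0],[0,0,0],0],[[0,-1,0],[0,0,0],0],[[0,-1,0],[0,0,0],0],[[0,-1,0],[0,0,0],0]]'; python3 fin.py
```

```text
t: 17.77
position: [0.5988, -0.0139, 0.0753]
eef_rot: [-0.039, 0.999, 0.002, 0.001]
ft_force: [0.6, 9.5, 9.8]
width: 0.0114
grip_force: 60.0
 line n 794 z 0.0662 ends [[0.5646, -0.0922], [0.6398, -0.0865]] mid [ 0.6022 -0.0893] angle of plate x deg 94.34
  stand 57593 z 0.0598 rect c [0.5941 0.0352] size [0.1106 0.2498] ang 4.41 box [[0.5292999744415283, 0.15549999475479126], [0.5485000014305115, -0.09359999746084213], [0.6588000059127808, -0.08510000258684158], [0.6395999789237976, 0.164000004529953]]
 cup px [386. 195.] ztop 0.1398 lsq c [ 0.613  -0.2032] r 0.0253 mec [ 0.6127 -0.2032] 0.0266
  plate 1538 z 0.0667 rect c [ 0.6079 -0.0464] size [0.0864 0.396 ] ang 1.8 box [[0.5584999918937683, 0.1501999944448471], [0.570900022983551, -0.24570000171661377], [0.6572999954223633, -0.24289999902248383], [0.6448000073432922, 0.15289999544620514]]
t 17.92 pos [ 0.5988 -0.0139  0.0753] shift [ 1.2 -0.9  0.2] rot [0.0043 0.0019 0.0029] F [-0.7  9.5 10. ] w 0.0111 g 60.0
```

```bash
python3 -c "
from workcell import arm
print(arm.job_done())"
```

```text
the job is handed in; nothing more can be done
None
```

The job is handed in at about 18 s with no verdict returned: the orange cups are nested in their ring, and the plate is slid out with its red line within about 1 mm of the stand's end edge, flat, square and held at the lug with about 60 N of grip. The bottle and tape looked undisturbed in the last side view, but I did not re-check the phone after the slide, and nothing I moved came near it.

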